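# Fit the keyed lamp cartridge of an HPLC detector

## Task

Fit the blue-handled lamp cartridge into the black keyed seat on the detector's optics tray: first rest it upright on the seat's rim with its two lugs clear of the notches, then turn it under light pressure until the lugs drop into the notches and it stands fully home, and let go. Leave the orange and the grey cartridge standing where they are.

Things in the scene. Friction and masses are not known exactly. Their poses are not given: they have to be found in the camera images.
- blue_lamp_mid (a point): Mid-height centre of the cartridge, z up; 84 tall, ~0.2 kg, same after half a turn. White body 40 dia., foot tapering to 32; two steel lugs along x, 76 tip to tip, 10 wide, 24-36 above foot; BLUE grip bar along x, 44 long, 14 wide in y, 50-84 above foot. Pinch the bar's 14 width 30 above this point, fingertips staying over the body's top (8 above it). Stands on the bench. All mm.
- seat (a point): Centre of the black seat ring at rim top, 50 mm above the bench, z up, x along its two notches (26 wide, yellow marks outside). Bore 52, outside 90, floor 38 below. On a fixed plate with other optics, 57 high at most, none within 80. Lugs on the rim: cartridge centre 18 above this point, foot in the bore. Lugs within about 10 degrees of the notches: it drops 14, to 4 above this point.
- orange_lamp_mid (a point): Centre of a bystander cartridge of the same make with an ORANGE grip bar, standing on the bench; to be left alone.
- grey_lamp_mid (a point): Centre of a bystander cartridge of the same make with a GREY grip bar, standing on the bench; to be left alone.
Mind the look-alikes: they are no part of the job. Leave any pink, turquoise or yellow look-alike of the part that bears orange_lamp_mid alone.

How it is judged:
By the outcome, as a careful person would: the job done as asked, in the order asked, and still so for the second after the job is handed in, with the robot touching nothing.
It also fails if it takes over 40 s, if anything falls off the work surface, if the arm or the gripper's body presses on something with over 40 N, if the wrist force passes 120 N, or if a joint passes its speed limit or range.

## Robot

A 7-joint arm with a two-finger parallel gripper is mounted at the origin on the work surface. World frame = base frame: x ahead of the robot, y to its left, z up, the work surface at z = 0. Lengths are in m, angles in rad, forces in N, time in s.
With the tool pointing down it reaches from about 0.425 to 0.95 m from the base axis. Payload 4.7 kg.
Tool frame: the origin (TCP) lies at the very end of the fingers, on their centre line; the grasp point (between the pads) lies 19 mm behind it; z points along the fingers, y is the line along which they close (so a half turn about z gives the same grasp; the last joint's range is limited). The gripper opens to 87 mm and grips with 3 to 60 N. Pads are 19 mm wide; open, the fingers measure 117 mm over their backs; the gripper's body (75 mm by 190 mm) begins 51 mm behind the grasp point.
Start: joints at [1.123, 0.469, -0.049, 1.532, 0.024, 1.141, -0.082], TCP at [0.275, -0.617, 0.223] pointing down, gripper open.
Joint ranges: [-2.59, 2.59], [-0.33, 1.99], [-1.39, 1.29], [0.1, 2.45], [-1.04, 4.18], [0.21, 1.99], [-2.66, 2.66]. Speed limits (rad/s): [2.57, 2.57, 3.14, 3.14, 3.14, 3.14, 3.14].

## Interface

Orientations are given as [roll, pitch, yaw] about the fixed x, y, z axes, in that order (R = Rz(yaw) Ry(pitch) Rx(roll)).
In Python, from bench import manip gives the robot as it stands.
- The arm moves only by the tool apply_moves, never from a script. Its argument "targets" is a list of rows, each a list of 7 numbers: the opening, from 0 (shut) to 1 (fully open), then the shift along the tool's x, y, z scaled (see below), then the turn, a rotation vector about the tool's x, y, z scaled (see below). In form: [[hand, x, y, z, wx, wy, wz], ...]. A call has 1 to 20 rows; each row is the pose to reach, as a shift and turn from the pose commanded when the call began, along the tool's axes at that moment; what a row does not reach only later rows make up. The controller multiplies each number of a shift by 10 cm and each number of a turn by 120 degrees. A row lasts 1/8 s, in which the tool goes at most 62.5 mm and 10.7 degrees, less where a joint would pass 70% of its speed; a pose out of reach is approached as far as the arm can. A call with a number of a shift or a turn outside -1 to 1 is refused whole. A call with a gripper value outside its range is refused whole. The fingers move at their own pace and stop on an object; the grip force is fixed at half the most. Time passes only in rows, so rows that repeat a pose let the fingers close. It gives the time, the measured TCP pose, the force, the opening and the grip force at its end, in the units of the state.
- manip.state(): the state, without advancing time (a new reading comes with each control period).
- manip.grab_frame(name): name is "scene" or "top" or "wrist"; returns (picture, depth): 400x640x3 uint8, red, green, blue; 400x640 float32, m along the optical axis (not along the pixel's ray), 0 where there is no reading.
- manip.camera_model(name): a dict with "fx", "fy", "cx", "cy" (pixels), "xyz" and "attitude" of the camera in the world; the wrist camera has in their place "mount" (4x4, takes a point from camera to tool coordinates, whose origin is the TCP and whose axes are the flange's). Camera axes: x right, y down, z forward; pixel columns grow to the right and rows downward; lengths in m; the calibration is good to about 2 mm. A picture is of the moment at which its call begins: read the wrist's pose just before it. camera_model takes no time and is no camera call.
- manip.finish_job(): hands the job in; it is judged then, once.
The state is a dict: "time_s": time; "q": joint angles; "joint_vel": joint speeds; "effort": joint torques, N m; "tcp_pos": TCP position; "tcp_rot": TCP orientation; "ft_force": force on the tool from outside, world axes, zero at the start; "torque": the same for the moment, N m; "finger_gap": finger opening in m; "finger_force": force on a finger pad.
Only numpy, scipy, OpenCV 4.12 (cv2) and the standard library are available. Lean on these libraries where they do the work, as an engineer would, in place of code of your own. Each camera call takes 0.05 s, during which the arm holds its last target. There are 200 camera calls.

## Working session

There is one attempt and no reset: what is moved stays moved. The work goes in short steps, Python scripts to look and compute and a tool call to move; the robot and the scene stay as the last step left them, time stands still between calls to the robot, and variables do not carry over. Pictures are saved under pics/ and viewed, at most 10 in all, crops included, and the job is handed in when it is done.

Besides the shell and the picture viewer there is one more tool, called after "Emit:" as name(argument=value, ...) on one line, values as JSON. apply_moves: Moves the arm, as the interface text tells. Shifts and turns lie within -1 to 1; 1 stands for 10 cm of shift or 120 degrees of turn. Its arguments: {"type":"object","properties":{"targets":{"type":"array","items":{"type":"array","items":{"type":"number"}}}},"required":["targets"]}

```bash
mkdir -p pics; cat > h.py <<'E'
import numpy as np, cv2
from bench import manip
from scipy.spatial.transform import Rotation as R
def cam(n):
    m=manip.camera_model(n)
    if n=="wrist":
        s=manip.state(); T=np.eye(4); T[:3,:3]=R.from_euler('xyz',s['tcp_rot']).as_matrix(); T[:3,3]=s['tcp_pos']
        T=T@np.array(m['mount']); return m,T
    T=np.eye(4); a=np.array(m['attitude']); T[:3,:3]=a if a.shape==(3,3) else R.from_euler('xyz',a).as_matrix(); T[:3,3]=m['xyz']; return m,T
def grab(n):
    m,T=cam(n); p,d=manip.grab_frame(n); return p,d,m,T
def ray(m,T,u,v,z):
    r=T[:3,:3]@np.array([(u-m['cx'])/m['fx'],(v-m['cy'])/m['fy'],1]); return T[:3,3]+r*(z-T[2,3])/r[2]
def cloud(d,m,T):
    v,u=np.mgrid[:d.shape[0],:d.shape[1]]
    P=np.stack([(u-m['cx'])/m['fx']*d,(v-m['cy'])/m['fy']*d,d],-1); return P@T[:3,:3].T+T[:3,3]
E
python3 - <<'E'
from h import *
for n in("scene","top"):
    p,d,m,T=grab(n); print(n,m,T.round(3).tolist()); cv2.imwrite(f"pics/{n}0.png",p[...,::-1])
    np.savez(f"{n}0.npz",p=p,d=d,T=T)
s=manip.state();print(s);print(manip.camera_model("wrist"))
E
```

```text
scene {'fx': 365.7059027001806, 'fy': 365.7059027001806, 'cx': 325.21818747259, 'cy': 195.4684544143705, 'xyz': array([ 1.13981897, -0.52122698,  0.5490616 ]), 'attitude': array([-2.13689447, -0.01509382,  0.91354929])} [[0.611, 0.432, -0.663, 1.14], [0.792, -0.318, 0.522, -0.521], [0.015, -0.844, -0.536, 0.549], [0.0, 0.0, 0.0, 1.0]]
top {'fx': 377.712422892338, 'fy': 377.712422892338, 'cx': 315.67101212348825, 'cy': 203.07976016828263, 'xyz': array([ 0.46581142, -0.08535831,  0.89495646]), 'attitude': array([-3.01413555,  0.04534137, -1.60034671])} [[-0.03, -0.991, 0.128, 0.466], [-0.999, 0.035, 0.041, -0.085], [-0.045, -0.127, -0.991, 0.895], [0.0, 0.0, 0.0, 1.0]]
{'time_s': 0.1, 'q': array([ 1.1230944 ,  0.46938828, -0.04854281,  1.53354848,  0.02410955,
        1.14098493, -0.08232809]), 'joint_vel': array([ 0.00046492, -0.00057577,  0.00044717, -0.00330554, -0.00088709,
       -0.00349016,  0.00031473]), 'effort': array([ 1.41698158e-03, -5.09171999e+01, -8.08734493e-02, -2.36830598e+01,
       -6.15548459e-02,  3.44475475e-02,  7.69714916e-05]), 'tcp_pos': array([ 0.27426923, -0.61619599,  0.22159667]), 'tcp_rot': array([-3.13985151e+00,  9.11949905e-05,  4.18759825e-01]), 'ft_force': array([ 0.068159  ,  0.19357417, -0.00963334]), 'torque': array([-0.00313618, -0.00795662,  0.012836  ]), 'finger_force': 0.0, 'finger_gap': 0.08706038018319431}
{'fx': 354.07330293307564, 'fy': 354.07330293307564, 'cx': 314.59510735913386, 'cy': 191.71216000832845, 'mount': array([[ 8.60661462e-05, -9.66164907e-01, -2.57925114e-01,
         7.07350033e-02],
       [ 9.99999763e-01, -9.30053361e-05,  6.82076340e-04,
        -7.20237741e-04],
       [-6.82986636e-04, -2.57925112e-01,  9.66164670e-01,
        -1.62924332e-01],
       [ 0.00000000e+00,  0.00000000e+00,  0.00000000e+00,
         1.00000000e+00]])}
```

View pics/top0.png

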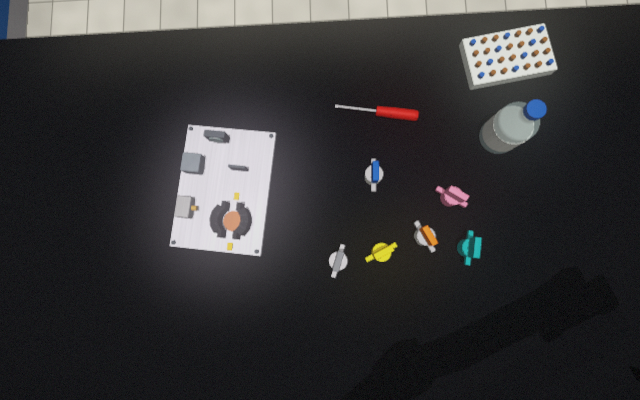

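View pics/scene0.png

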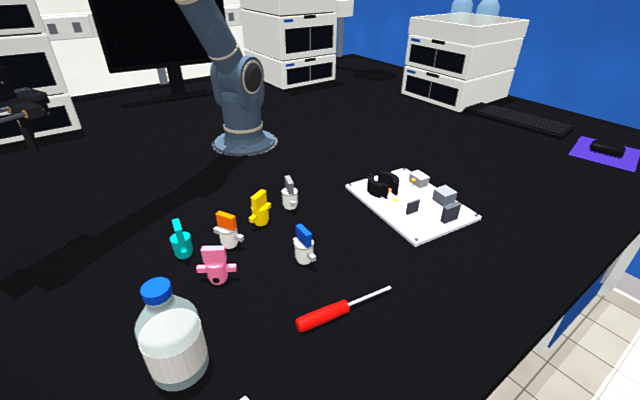

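Top view: the blue cartridge is at (375,172), lugs roughly vertical in the image. The look-alikes are orange (427,236), grey (338,260), yellow (382,252), pink (453,196) and turquoise (470,247). Two other things are blue: the bottle cap at (536,109) and a few dots in the rack. The seat is at (231,220), with yellow marks at (236,196) and (229,246). I choose (375,172): white body with a blue bar.

```bash
python3 - <<'E'
from h import *
for n in("top","scene"):
    z=np.load(n+"0.npz");p,d,T=z['p'],z['d'],z['T'];m=manip.camera_model(n)
    hsv=cv2.cvtColor(p,cv2.COLOR_RGB2HSV);P=cloud(d,m,T)
    X=P.reshape(-1,3)
    work=(P[...,2]>.0)&(P[...,2]<.11)&(P[...,0]>.2)&(P[...,0]<.9)&(abs(P[...,1])<.5)&(d>0)
    for name,lo,hi,h in(("blue",(100,120,60),(125,255,255),.084),("yellow",(20,120,100),(34,255,255),.05),("orange",(8,150,100),(18,255,255),.084)):
        k=cv2.inRange(hsv,lo,hi)*work.astype(np.uint8)
        nn,l,st,c=cv2.connectedComponentsWithStats(k)
        for i in range(1,nn):
            if st[i,4]>=8: 
                q=P[l==i]; print(n,name,c[i].round(1),st[i,4],"ray",ray(m,T,*c[i],h).round(4),"depth med",np.median(q,0).round(4),"zmax",q[:,2].max().round(3))
    if n=="top":
        # blue bar top-face points axis
        k=(cv2.inRange(hsv,(100,120,60),(125,255,255))>0)&(abs(P[...,2]-.084)<.006)&work&(P[...,0]<.65)&(P[...,0]>.4)
        q=P[k&(P[...,1]>-.3)];print("bar",len(q),q.mean(0));print(cv2.minAreaRect(q[:,:2].astype(np.float32)*1000))
        print(np.linalg.svd(q[:,:2]-q[:,:2].mean(0))[2])
        # seat ring: dark pixels at z~.05
        k=(abs(P[...,2]-.05)<.006)&(np.hypot(P[...,0]-.42,P[...,1]-.09)<.08);q=P[k]
        print("ring",len(q),q.min(0),q.max(0),cv2.minEnclosingCircle(q[:,:2].astype(np.float32)*1000))
        c=p[120:280,180:420];cv2.imwrite("pics/crop.png",cv2.resize(c[...,::-1],None,fx=3.3,fy=3.3,interpolation=2))
E
```

```text
top blue [490.   61.4] 14 ray [ 0.8752 -0.4494  0.084 ] depth med [ 0.8961 -0.468   0.0425] zmax 0.045
top blue [481.2  74.2] 19 ray [ 0.8462 -0.4276  0.084 ] depth med [ 0.8656 -0.4453  0.043 ] zmax 0.044
top blue [375.1 170.6] 150 ray [ 0.6375 -0.1831  0.084 ] depth med [ 0.638  -0.1829  0.0843] zmax 0.087
top yellow [236.4 195.4] 23 ray [0.5994 0.1304 0.05  ] depth med [0.6062 0.1404 0.013 ] zmax 0.016
top yellow [229.5 246. ] 28 ray [0.4849 0.1465 0.05  ] depth med [0.4857 0.1566 0.0134] zmax 0.017
top yellow [381.3 251.9] 391 ray [ 0.4619 -0.1918  0.05  ] depth med [ 0.462  -0.1907  0.0492] zmax 0.088
top orange [428.4 235.4] 184 ray [ 0.4936 -0.2881  0.084 ] depth med [ 0.4937 -0.2888  0.0836] zmax 0.089
bar 109 [ 0.63282508 -0.18261519  0.08410317]
((632.9656982421875, -182.692626953125), (13.389084815979004, 34.54738235473633), 87.04573822021484)
[[-0.99798874  0.06339144]
 [-0.06339144 -0.99798874]]Traceback (most recent call last):
  File "<stdin>", line 20, in <module>
    return umr_minimum(a, axis, None, out, keepdims, initial, where)
ValueError: zero-size array to reduction operation minimum which has no identity
```

```bash
python3 - <<'E'
from h import *
z=np.load("top0.npz");p,d,T=z['p'],z['d'],z['T'];m=manip.camera_model("top")
hsv=cv2.cvtColor(p,cv2.COLOR_RGB2HSV);P=cloud(d,m,T)
k=(cv2.inRange(hsv,(100,120,60),(125,255,255))>0)&(abs(P[...,2]-.084)<.006)&(P[...,0]<.7)&(P[...,0]>.58)
q=P[k];print("bar",len(q),q.mean(0),cv2.minAreaRect(q[:,:2].astype(np.float32)*1000),np.linalg.svd(q[:,:2]-q[:,:2].mean(0))[2][0])
k=(abs(P[...,2]-.05)<.006)&(np.hypot(P[...,0]-.546,P[...,1]-.1485)<.07);q=P[k]
print("ring",len(q),np.median(q,0),cv2.minEnclosingCircle(q[:,:2].astype(np.float32)*1000))
# lugs: z .024-.036
k=(abs(P[...,2]-.035)<.006)&(np.hypot(P[...,0]-.637,P[...,1]+.183)<.05);q=P[k]
print("lugs",len(q),cv2.minAreaRect(q[:,:2].astype(np.float32)*1000))
k=(P[...,2]>.03)&(P[...,0]>.3)&(P[...,0]<.85)&(P[...,1]<.45)&(P[...,1]>-.45)&(P[...,2]<.3)
nn,l,st,c=cv2.connectedComponentsWithStats(k.astype(np.uint8))
for i in range(1,nn):
    if st[i,4]>20: print(c[i].round(),P[l==i].mean(0).round(3),P[l==i].max(0).round(3))
c=p[120:280,180:420];cv2.imwrite("pics/crop.png",cv2.resize(c[...,::-1],None,fx=3.3,fy=3.3,interpolation=2))
E
```

```text
bar 138 [ 0.63741709 -0.18289977  0.08415809] ((637.5524291992188, -182.94015502929688), (13.431754112243652, 43.7506217956543), 87.21617126464844) [-0.99779055  0.06643803]
ring 598 [0.54456439 0.156514   0.05004387] ((544.1415405273438, 148.64910888671875), 46.561195373535156)
lugs 67 ((637.37548828125, -179.2347869873047), (75.67141723632812, 30.16013526916504), 6.795572757720947)
[494. 128.] [ 0.722 -0.445  0.083] [ 0.752 -0.44   0.128]
[215. 136.] [0.742 0.179 0.052] [0.755 0.206 0.06 ]
[191. 163.] [0.681 0.238 0.045] [0.705 0.265 0.051]
[373. 174.] [ 0.634 -0.182  0.061] [ 0.676 -0.164  0.087]
[237. 167.] [0.667 0.131 0.044] [0.672 0.153 0.05 ]
[453. 196.] [ 0.578 -0.353  0.06 ] [ 0.604 -0.322  0.088]
[184. 207.] [0.579 0.257 0.04 ] [0.605 0.28  0.046]
[218. 219.] [0.548 0.175 0.047] [0.588 0.194 0.054]
[241. 221.] [0.54  0.12  0.048] [0.583 0.142 0.055]
[425. 237.] [ 0.492 -0.287  0.061] [ 0.528 -0.269  0.089]
[470. 248.] [ 0.465 -0.381  0.06 ] [ 0.502 -0.366  0.087]
[381. 252.] [ 0.461 -0.189  0.062] [ 0.481 -0.156  0.088]
[337. 261.] [ 0.445 -0.095  0.061] [ 0.48  -0.076  0.088]
```

View pics/crop.png

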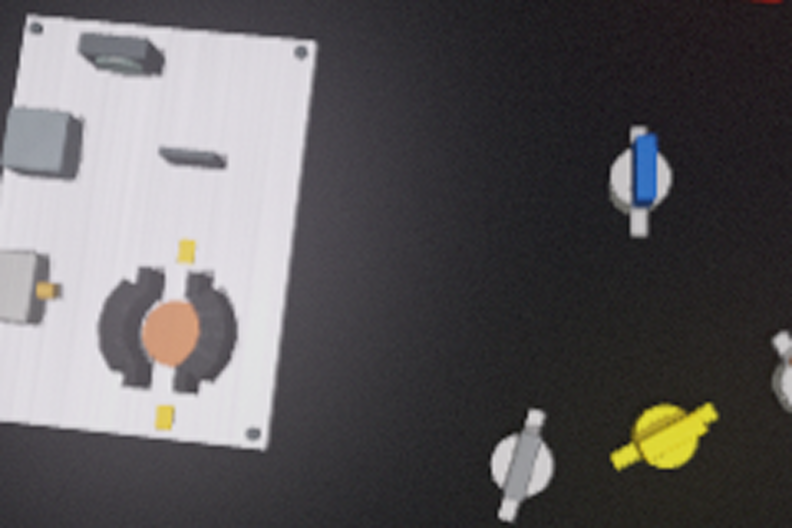

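The crop confirms it: white body, steel lugs and blue bar at top-image (375,171). That puts the cartridge at (0.637,-0.183) with the bar at about -3.4°. The seat is at (0.545,0.1485) with its notch axis at about -7.7°. Bar size (43.7x13.4 mm), lug span (75.7 mm) and ring radius (46.6 mm) match the sizes given. Moving now.

Emit:
apply_moves(targets=[[1, 0.5, -0.25, 0, 0, 0, 0.08], [1, 1, -0.49, 0, 0, 0, 0.16], [1, 1, -0.49, 0, 0, 0, 0.228]])

```text
time_s: 0.48
tcp_pos: [0.351, -0.5262, 0.2221]
tcp_rot: [-3.138, -0.002, -0.054]
ft_force: [-1.7, -0.9, 0.2]
finger_gap: 0.0871
finger_force: 0.0
```

Emit:
apply_moves(targets=[[0.6, 0.34, -0.46, 0, 0, 0, 0], [0.6, 0.68, -0.91, 0, 0, 0, 0]])

```text
time_s: 0.72
tcp_pos: [0.4195, -0.4433, 0.2221]
tcp_rot: [-3.141, 0.001, -0.06]
ft_force: [1.0, -0.9, 0.5]
finger_gap: 0.0744
finger_force: 0.0
```

Emit:
apply_moves(targets=[[0.6, 0.34, -0.46, 0, 0, 0, 0], [0.6, 0.68, -0.91, 0, 0, 0, 0]])

```text
time_s: 0.98
tcp_pos: [0.4931, -0.3559, 0.2222]
tcp_rot: [-3.141, 0.001, -0.059]
ft_force: [0.5, -0.7, -0.6]
finger_gap: 0.0561
finger_force: 0.0
```

Emit:
apply_moves(targets=[[0.6, 0.34, -0.46, 0, 0, 0, 0], [0.6, 0.68, -0.91, 0, 0, 0, 0]])

```text
time_s: 1.23
tcp_pos: [0.5664, -0.2691, 0.2222]
tcp_rot: [-3.142, 0.001, -0.059]
ft_force: [0.6, -0.9, 0.3]
finger_gap: 0.0526
finger_force: 0.0
```

Emit:
apply_moves(targets=[[0.6, 0.34, -0.46, 0, 0, 0, 0], [0.6, 0.68, -0.91, 0, 0, 0, 0], [0.6, 0.68, -0.91, 0, 0, 0, 0], [0.6, 0.68, -0.91, 0, 0, 0, 0]])

```text
time_s: 1.72
tcp_pos: [0.6383, -0.1844, 0.2219]
tcp_rot: [3.141, 0.002, -0.059]
ft_force: [-0.3, -0.7, 0.8]
finger_gap: 0.0524
finger_force: 0.0
```

```bash
cat > w.py <<'E'
from h import *
s=manip.state();p,d,m,T=grab("wrist");cv2.imwrite("pics/w1.png",p[...,::-1])
print(s['time_s'],s['q'].round(3),s['tcp_pos'],s['tcp_rot'],s['ft_force'])
hsv=cv2.cvtColor(p,cv2.COLOR_RGB2HSV);P=cloud(d,m,T)
k=(cv2.inRange(hsv,(100,120,60),(125,255,255))>0)&(abs(P[...,2]-.084)<.006)&(np.hypot(P[...,0]-.637,P[...,1]+.183)<.05)
q=P[k];print("bar",len(q),np.median(q,0),cv2.minAreaRect(q[:,:2].astype(np.float32)*1000))
E
python3 w.py
```

```text
1.725 [ 0.299  0.456 -0.117  1.557  0.058  1.134 -1.46 ] [ 0.63825748 -0.18435892  0.22185494] [ 3.14083975e+00  1.55531092e-03 -5.88313933e-02] [-0.25030799 -0.7260938   0.82036628]
bar 758 [ 0.64073376 -0.18325206  0.08450087] ((639.3663940429688, -182.97860717773438), (13.04220199584961, 43.34135818481445), 86.87532043457031)
```

View pics/w1.png

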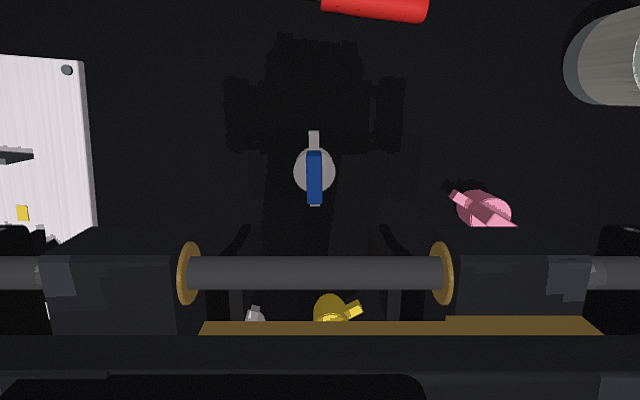

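The wrist view shows the blue cartridge at (314,178), centred under the gripper and aligned with it. Descending.

Emit:
apply_moves(targets=[[0.6, 0, -0.01, 0.5, 0, 0, 0], [0.6, 0, -0.014, 1, 0, 0, 0]])

```text
time_s: 2.02
tcp_pos: [0.6383, -0.1851, 0.1223]
tcp_rot: [3.14, -0.002, -0.062]
ft_force: [0.0, 0.1, -1.0]
finger_gap: 0.0522
finger_force: 0.0
```

Emit:
apply_moves(targets=[[0.6, 0, 0, 0.35, 0, 0, 0], [0.6, 0, 0, 0.6, 0, 0, 0], [0.6, 0, 0, 0.68, 0, 0, 0], [0.6, 0, 0, 0.68, 0, 0, 0], [0, 0, 0, 0.68, 0, 0, 0], [0, 0, 0, 0.68, 0, 0, 0], [0, 0, 0, 0.68, 0, 0, 0], [0, 0, 0, 0.68, 0, 0, 0], [0, 0, 0, 0.68, 0, 0, 0], [0, 0, 0, 0.68, 0, 0, 0]])

```text
time_s: 3.28
tcp_pos: [0.639, -0.1825, 0.0546]
tcp_rot: [3.141, -0.0, -0.059]
ft_force: [-0.4, -0.5, 0.7]
finger_gap: 0.0139
finger_force: 29.9
```

Emit:
apply_moves(targets=[[0, 0, 0, -0.3, 0, 0, 0], [0, 0, 0, -0.7, 0, 0, 0], [0, 0, 0, -1, 0, 0, 0]])

```text
time_s: 3.65
tcp_pos: [0.639, -0.1823, 0.1558]
tcp_rot: [-3.142, -0.0, -0.059]
ft_force: [0.5, -0.0, -1.6]
finger_gap: 0.0139
finger_force: 29.9
```

Emit:
apply_moves(targets=[[0, -0.12, -0.35, 0, 0, 0, 0], [0, -0.28, -0.81, 0, 0, 0, 0]])

```text
time_s: 3.9
tcp_pos: [0.6154, -0.1005, 0.1546]
tcp_rot: [3.141, -0.001, -0.062]
ft_force: [0.8, 1.4, -1.4]
finger_gap: 0.014
finger_force: 29.9
```

Emit:
apply_moves(targets=[[0, -0.14, -0.4, 0, 0, 0, 0], [0, -0.28, -0.81, 0, 0, 0, 0]])

```text
time_s: 4.15
tcp_pos: [0.5916, -0.0161, 0.1542]
tcp_rot: [3.142, 0.001, -0.059]
ft_force: [0.1, 0.6, -2.0]
finger_gap: 0.0137
finger_force: 29.9
```

Emit:
apply_moves(targets=[[0, -0.14, -0.4, 0, 0, 0, 0], [0, -0.28, -0.81, 0, 0, 0, 0]])

```text
time_s: 4.4
tcp_pos: [0.5685, 0.0663, 0.1543]
tcp_rot: [3.141, 0.001, -0.059]
ft_force: [0.4, 0.6, -1.2]
finger_gap: 0.0142
finger_force: 29.9
```

Emit:
apply_moves(targets=[[0, -0.12, -0.4, 0, 0, 0, -0.08], [0, -0.29, -0.82, 0, 0, 0, -0.16], [0, -0.29, -0.82, 0, 0, 0, -0.24], [0, -0.29, -0.82, 0, 0, 0, -0.32], [0, -0.29, -0.82, 0, 0, 0, -0.4], [0, -0.29, -0.82, 0, 0, 0, -0.464], [0, -0.29, -0.82, 0, 0, 0, -0.464], [0, -0.29, -0.82, 0, 0, 0, -0.464]])

```text
time_s: 5.4
tcp_pos: [0.5451, 0.1485, 0.1543]
tcp_rot: [-3.141, 0.0, 0.911]
ft_force: [-0.3, -0.8, -1.0]
finger_gap: 0.014
finger_force: 29.9
```

```bash
python3 - <<'E'
from h import *
s=manip.state();print(s['time_s'],s['q'].round(3),s['tcp_pos'],s['tcp_rot'],s['ft_force'],s['finger_gap'])
p,d,m,T=grab("top");P=cloud(d,m,T);hsv=cv2.cvtColor(p,cv2.COLOR_RGB2HSV)
k=(abs(P[...,2]-.05)<.006)&(np.hypot(P[...,0]-.546,P[...,1]-.1485)<.07);q=P[k];print(len(q),cv2.minEnclosingCircle(q[:,:2].astype(np.float32)*1000) if len(q) else 0)
a=cv2.resize(p[140:300,160:320,::-1],(400,400))
p,d,m,T=grab("wrist");P=cloud(d,m,T);hsv=cv2.cvtColor(p,cv2.COLOR_RGB2HSV)
k=(abs(P[...,2]-.05)<.006)&(np.hypot(P[...,0]-.546,P[...,1]-.1485)<.07);q=P[k];print(len(q),cv2.minEnclosingCircle(q[:,:2].astype(np.float32)*1000) if len(q) else 0)
# fit outer arc: visible points' farthest per angle
ang=np.degrees(np.arctan2(q[:,1]-.1485,q[:,0]-.546));print(np.histogram(ang,bins=12,range=(-180,180))[0])
for nm,P2,h2 in(("w",P,hsv),):
    kk=cv2.inRange(h2,(20,120,80),(34,255,255));nn,l,st,c=cv2.connectedComponentsWithStats(kk)
    for i in range(1,nn):
        if st[i,4]>20: print(c[i].round(),st[i,4],ray(m,T,*c[i],.0135).round(4),np.median(P2[l==i],0).round(4))
sc=manip.grab_frame("scene")[0][100:260,300:460,::-1]
cv2.imwrite("pics/s2.png",np.hstack([cv2.resize(p[...,::-1],(480,300)),cv2.resize(sc,(300,300))]))
E
```

```text
5.4 [-0.011  0.395 -0.421  1.853  0.197  0.934 -1.181] [0.54506889 0.14846677 0.1543372 ] [-3.14143652e+00  4.23873481e-04  9.10967097e-01] [-0.28594082 -0.84065561 -1.02379289] 0.013951524383332152
379 ((543.740966796875, 148.3500213623047), 45.95845031738281)
3349 ((545.3435668945312, 150.23533630371094), 46.78608703613281)
[  0   0   0 274 466  84 275 539 624 590 475  22]
[277.  71.] 194 [0.5765 0.2397 0.0135] [0.5773 0.2374 0.0339]
[375. 145.] 274 [0.6045 0.1415 0.0135] [0.6045 0.1415 0.0137]
[257. 212.] 243 [0.4858 0.1578 0.0135] [0.4859 0.1578 0.0137]
[266. 275.] 259 [0.4523 0.1039 0.0135] [0.5557 0.181  0.2447]
[363. 273.] 283 [0.526  0.0499 0.0135] [0.5737 0.168  0.2445]
[403. 325.] 604 [ 0.5242 -0.0207  0.0135] [0.5754 0.156  0.2523]
[462. 319.] 26 [ 0.5742 -0.0507  0.0135] [0.5852 0.1484 0.2501]
[488. 327.] 177 [ 0.5894 -0.0734  0.0135] [0.5885 0.146  0.2531]
[120. 328.] 81 [0.3008 0.1484 0.0135] [0.528 0.193 0.253]
[142. 327.] 83 [0.3186 0.1354 0.0135] [0.5312 0.1904 0.2533]
[164. 329.] 37 [0.3346 0.1212 0.0135] [0.5349 0.1874 0.2537]
[173. 326.] 42 [0.3442 0.1178 0.0135] [0.5364 0.1864 0.2526]
[204. 326.] 112 [0.3684 0.0986 0.0135] [0.5417 0.1824 0.2526]
[235. 328.] 90 [0.391  0.0787 0.0135] [0.5469 0.1782 0.2532]
[258. 328.] 104 [0.409  0.0649 0.0135] [0.5505 0.1753 0.2532]
[314. 328.] 288 [0.4521 0.0306 0.0135] [0.5594 0.1685 0.2535]
[275. 327.] 33 [0.423  0.055  0.0135] [0.5532 0.1731 0.2526]
[466. 328.] 51 [ 0.5713 -0.062   0.0135] [0.5848 0.1491 0.2535]
[182. 331.] 30 [0.3468 0.1085 0.0135] [0.5381 0.185  0.2544]
[405. 330.] 24 [ 0.5219 -0.0268  0.0135] [0.5745 0.157  0.2543]
[381. 331.] 53 [ 0.5031 -0.0133  0.0135] [0.5708 0.1598 0.2545]
[446. 331.] 26 [ 0.5546 -0.0524  0.0135] [0.5813 0.1516 0.2542]
[217. 331.] 33 [0.3745 0.0868 0.0135] [0.5441 0.1805 0.2542]
```

View pics/s2.png

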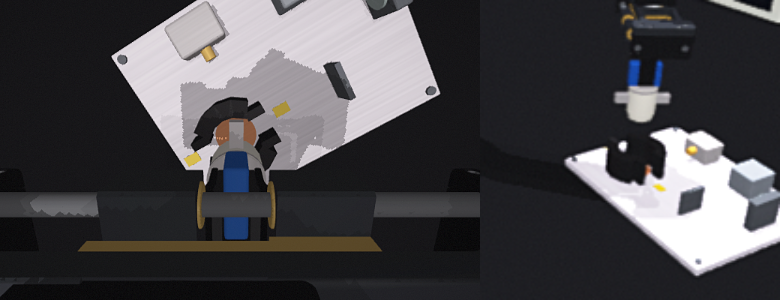

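Wrist view: cartridge upright in the grip, with the seat right below it and the yellow marks visible at (375,145) and (257,212) in the full frame. They confirm the centre (0.545,0.149) and notch axis at -7.8°. Lugs are 60° off the notches. Lowering gently to the rim.

Emit:
apply_moves(targets=[[0, 0, 0, 0.3, 0, 0, 0], [0, 0, 0, 0.55, 0, 0, 0], [0, 0, 0, 0.66, 0, 0, 0], [0, 0, 0, 0.7, 0, 0, 0], [0, 0, 0, 0.73, 0, 0, 0], [0, 0, 0, 0.74, 0, 0, 0], [0, 0, 0, 0.74, 0, 0, 0]])

```text
time_s: 6.42
tcp_pos: [0.5455, 0.1487, 0.081]
tcp_rot: [3.141, -0.001, 0.913]
ft_force: [-0.1, 0.6, -2.5]
finger_gap: 0.0138
finger_force: 29.9
```

Emit:
apply_moves(targets=[[0, 0, 0, 0.01, 0, 0, 0], [0, 0, 0, 0.015, 0, 0, 0], [0, 0, 0, 0.015, 0, 0, 0], [0, 0, 0, 0.015, 0, 0, 0]])

```text
time_s: 6.92
tcp_pos: [0.5457, 0.1488, 0.0805]
tcp_rot: [3.14, -0.001, 0.913]
ft_force: [-2.2, -1.2, 7.3]
finger_gap: 0.0139
finger_force: 30.0
```

Contact at TCP z = 0.0805 against 0.0806 predicted: the lugs rest on the rim under about 9 N. Now turning towards the notches.

Emit:
apply_moves(targets=[[0, 0, 0, 0, 0, 0, 0.05], [0, 0, 0, 0, 0, 0, 0.1], [0, 0, 0, 0, 0, 0, 0.15], [0, 0, 0, 0, 0, 0, 0.2], [0, 0, 0, 0, 0, 0, 0.25], [0, 0, 0, 0, 0, 0, 0.3], [0, 0, 0, 0, 0, 0, 0.35], [0, 0, 0, 0, 0, 0, 0.4]])

```text
time_s: 7.92
tcp_pos: [0.5462, 0.149, 0.0801]
tcp_rot: [-3.141, -0.002, 0.072]
ft_force: [-0.3, -1.4, -1.5]
finger_gap: 0.014
finger_force: 29.9
```

Emit:
apply_moves(targets=[[0, 0, 0, 0.005, 0, 0, 0.04], [0, 0, 0, 0.01, 0, 0, 0.07], [0, 0, 0, 0.01, 0, 0, 0.1], [0, 0, 0, 0.015, 0, 0, 0.1], [0, 0, 0, 0.02, 0, 0, 0.1], [0, 0, 0, 0.025, 0, 0, 0.1]])

```text
time_s: 8.68
tcp_pos: [0.5452, 0.1486, 0.0765]
tcp_rot: [-3.142, -0.0, -0.134]
ft_force: [0.0, -0.1, -1.1]
finger_gap: 0.0136
finger_force: 29.9
```

The lugs are in the notches with no resistance. Following down to the home height (TCP about 0.0666).

Emit:
apply_moves(targets=[[0, 0, 0, 0.03, 0, 0, 0], [0, 0, 0, 0.06, 0, 0, 0], [0, 0, 0, 0.08, 0, 0, 0], [0, 0, 0, 0.095, 0, 0, 0], [0, 0, 0, 0.1, 0, 0, 0], [0, 0, 0, 0.105, 0, 0, 0], [0, 0, 0, 0.105, 0, 0, 0]])

```text
time_s: 9.55
tcp_pos: [0.5453, 0.1486, 0.0666]
tcp_rot: [3.141, -0.0, -0.134]
ft_force: [-1.8, -0.4, 4.3]
finger_gap: 0.0143
finger_force: 29.9
```

Home, with contact felt at exactly the expected height. Release to a moderate opening and lift straight up.

Emit:
apply_moves(targets=[[0.4, 0, 0, 0, 0, 0, 0], [0.4, 0, 0, 0, 0, 0, 0], [0.4, 0, 0, 0, 0, 0, 0], [0.4, 0, 0, 0, 0, 0, 0], [0.4, 0, 0, -0.2, 0, 0, 0], [0.4, 0, 0, -0.5, 0, 0, 0], [0.4, 0, 0, -1, 0, 0, 0], [0.4, 0, 0, -1, 0, 0, 0]])

```text
time_s: 10.55
tcp_pos: [0.548, 0.1497, 0.1702]
tcp_rot: [-3.138, -0.008, -0.134]
ft_force: [0.1, 0.3, -0.5]
finger_gap: 0.0348
finger_force: 0.0
```

```bash
python3 - <<'E'
from h import *
s=manip.state();print(s['time_s'],s['tcp_pos'],s['ft_force'],s['finger_gap'])
p,d,m,T=grab("wrist");P=cloud(d,m,T);hsv=cv2.cvtColor(p,cv2.COLOR_RGB2HSV)
k=(cv2.inRange(hsv,(100,120,60),(125,255,255))>0)&(np.hypot(P[...,0]-.545,P[...,1]-.149)<.04)&(P[...,2]<.12)
q=P[k];t=q[q[:,2]>.085];print("bar top z (want .096)",np.percentile(q[:,2],90),len(t),cv2.minAreaRect(t[:,:2].astype(np.float32)*1000))
sc=manip.grab_frame("scene")[0][100:300,150:470,::-1]
cv2.imwrite("pics/s3.png",np.hstack([cv2.resize(p[...,::-1],(400,250)),cv2.resize(sc,(400,250))]))
E
```

```text
10.55 [0.54803859 0.14967332 0.17018166] [ 0.10904123  0.33808933 -0.46798306] 0.034755886175313236
bar top z (want .096) 0.09738529297701831 1192 ((545.2857055664062, 148.89913940429688), (13.377495765686035, 43.9666633605957), 82.60171508789062)
```

View pics/s3.png

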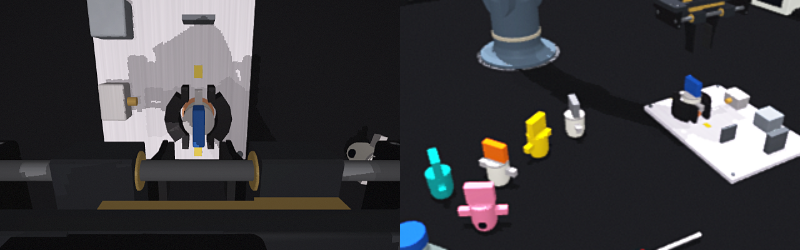

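The cartridge sits in the seat at (198,120) in the composite with its lugs in the notches and its bar top at 0.097 (0.096 expected). It is upright, the gripper is clear and the bystanders are undisturbed.

```bash
python3 -c "
from bench import manip
print(manip.finish_job())"
```

```text
the job is handed in; nothing more can be done
None
```

The blue lamp cartridge was rested on the seat's rim, turned until its lugs dropped into the notches, and released fully home at about 10.5 s; the bystander cartridges were left alone and the job is handed in.

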